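# Light the sun on the orbit chart

### The arm

A 6-joint arm with a two-finger parallel gripper is mounted at the origin on the work surface. World frame = base frame: x ahead of the robot, y to its left, z up, the work surface at z = 0. Lengths are in mm, angles in degrees, forces in N, time in s.
With the tool pointing down it reaches from about 300 to 850 mm from the base axis. Payload 4.2 kg.
Tool frame: the origin (TCP) lies at the very end of the fingers, on their centre line; the grasp point (between the pads) lies 19 mm behind it; z points along the fingers, y is the line along which they close (so a half turn about z gives the same grasp; the last joint's range is limited). The gripper opens to 91 mm and grips with 3 to 60 N. Pads are 32 mm wide; open, the fingers measure 118 mm over their backs; the gripper's body (76 mm by 178 mm) begins 60 mm behind the grasp point.
Start: joints at [-66.635, 18.312, 89.639, -0, 72.044, -1.146], TCP at [238.555, -523.196, 213.976] pointing down, gripper open.
Joint ranges: [-177.97, 177.97], [-48.28, 115.42], [12.27, 149.76], [-77.06, 257.06], [2.81, 150.46], [-146.56, 146.56]. Speed limits (degrees/s): [147.25, 147.25, 180, 180, 180, 180].

### API

Orientations are given as [roll, pitch, yaw] about the fixed x, y, z axes, in that order (R = Rz(yaw) Ry(pitch) Rx(roll)).
In Python, from workcell import env, eyes gives the robot as it stands.
- The arm moves only by the tool send_rows, never from a script. Its argument "targets" is text: rows parted by semicolons, each of 7 numbers parted by spaces: the shift along the tool's x, y, z in m, then the turn, a rotation vector about the tool's x, y, z in degrees, then the opening in per cent of the stroke, from 0 (shut) to 100 (fully open). A call has 1 to 12 rows; each row is the pose to reach, as a shift and turn from the pose commanded when the call began, along the tool's axes at that moment; what a row does not reach only later rows make up. A row lasts 1/12 s, in which the tool goes at most 41.7 mm and 7.16 degrees, less where a joint would pass 70% of its speed; a pose out of reach is approached as far as the arm can. A call with a gripper value outside its range is refused whole. The fingers move at their own pace and stop on an object; "grip_force" is the grip in N (left out, the last holds). Time passes only in rows, so rows that repeat a pose let the fingers close. It gives the time, the measured TCP pose, the force, the opening and the grip force at its end, in the units of the state.
- env.state(): the state, without advancing time (a new reading comes with each control period).
- eyes.grab_frame(name): name is "side" or "top" or "wrist"; returns a dict with "image" (480x640x3 uint8, blue, green, red), "fovy" (degrees; the focal length in pixels is half the picture's height over the tangent of half this angle, whatever the lens; pixels are square), "cx", "cy" (the principal point, pixels), "eye" and "attitude" of the camera in the world. Camera axes: x right, y up, looking along -z (the intrinsics and any distortion apply to the point x, -y, -z); pixel columns grow to the right and rows downward; lengths in mm; the calibration is good to about 2 mm. A picture is of the moment at which its call begins. There is no depth.
- env.job_done(): hands the job in; it is judged then, once.
The state is a dict: "time_s": time; "qpos": joint angles; "qvel": joint speeds; "effort": joint torques, N m; "ee_pos": TCP position; "ee_rot": TCP orientation; "force": force on the tool from outside, world axes, zero at the start; "torque": the same for the moment, N m; "gripper_width": finger opening in mm; "gripper_force": force on a finger pad.
Only numpy, scipy, OpenCV 4.12 (cv2) and the standard library are available. Lean on these libraries where they do the work, as an engineer would, in place of code of your own. Each camera call takes 0.05 s, during which the arm holds its last target. There are 200 camera calls.

### The job

Set the loose battery lamp on the round orbit chart so that its amber bulb is centred over the sun in the middle, and let go of it; then flip its toggle switch over to the on side, towards the orange fin. At the end the lamp must stand flat with its bulb still centred over the sun; never tip the lamp far over, and leave the planets, cups and tub as they are.

Things in the scene. Friction and masses are not known exactly. Their poses are not given: they have to be found in the camera images.
- lamp: Loose battery lamp, 0.32 kg, so light that a push on the bat alone slides it (at 1.5 to 3 N) before the switch gives; bat and fin can be squeezed together. White base, top flat 24 mm up; origin at its underside, below the fin's +x face. In its frame: base x -75 to +95, y -35 to +35; fin x -12 to 0; bulb at x +65; bat pivot at x -45, z 28, swinging in the x-z plane
- lamp_bulb (a point): Point on the lamp's underside straight below the centre of the amber bulb, 65 mm along +x from the lamp's origin; axes as the lamp's. Bulb radius 21, top 65 mm up, on a grey collar of radius 26 whose top is 30 mm up: 44 mm are free between fin and glass, 39 between fin and collar
- lamp_fin (a point): Middle of the top of the orange fin (handle), 66 mm above the lamp's underside; the fin is 12 mm thick along the lamp's x, 26 mm wide along its y, upright and 42 mm clear of the base top. From its outer (+x) face to the outer side of the bat's tip: 60 mm with the switch off, 40 mm with it on
- bat_tip (a point): Centre of the rounded end of the steel bat, 33 mm from its pivot; the bat is 35 mm long, 6 mm thick at the root and 10 mm near the tip; its end is about 59 mm above the lamp's underside at either side
- toggle (a joint): Angle of the bat: about -0.30 (off) leans to the lamp's -x, away from the fin; 0 upright; +0.30 (on) leans to +x, towards the fin. A snap action with two stable ends: it resists with about 4 N (level, at the tip) at first, falling to nothing upright, then snaps over by itself. Its tip rises 1.5 mm on the way: rubbing it downwards while pushing jams it
- sun (a point): Centre of the yellow sun (radius 45) on the top face of the orbit chart, a navy card disc of radius 165 and 3 mm thick fixed to the table, with three pale rings of radius 66, 106 and 151; z up
- earth: Loose blue ball planet on a round wooden foot (radius 17, 56 tall) standing on the chart near the outer ring; leave it. Origin under its centre
- mars: Loose reddish ball planet on the same foot (50 tall) on the chart; leave it. Origin under its centre
- tub: Loose white snack tub with red band, radius 52, 112 tall; a bystander, origin under its centre
- tumbler: Loose steel tumbler with blue lid, radius 36, 180 tall; a bystander, origin under its centre
- beaker: Loose open green plastic cup, rim radius 34, 90 tall; a bystander, origin under its centre

How it is judged (in metres and radians):
On the way:
1. the lamp stands on the chart with its bulb over the sun, let go of, still switched off (horizontal distance between lamp_bulb and sun below 0.015 m and z of lamp in the frame of sun below 0.004 m and angle between lamp's own z axis and vertical below 0.06 rad and linear speed of lamp below 0.02 m/s and contact force between lamp and the fingers below 0.1 N and value of joint toggle below -0.2 rad), for 0.2 s.
At the end, for the whole second after the job is handed in: The lamp stands flat on the chart and at rest (within 0.06 rad of level, less than 4 mm off the chart), its bulb within 15 mm of the sun's centre, the toggle past +0.2 rad on its on side; planets and bystanders upright and within 30 mm of where they were (horizontal distance between lamp_bulb and sun below 0.015 m and z of lamp in the frame of sun below 0.004 m and angle between lamp's own z axis and vertical below 0.06 rad and linear speed of lamp below 0.02 m/s and value of joint toggle above 0.2 rad and distance of each of tub, tumbler, beaker, earth, mars from where it was at the start of the episode below 0.03 m and angle between each of tub, tumbler, beaker, earth, mars's own z axis and vertical below 0.1 rad); the robot touches nothing.
It fails at once if the lamp is tipped by more than 0.6 rad (angle between lamp's own z axis and vertical above 0.6 rad).
It fails at once if a planet is shoved more than 40 mm or tipped over (distance of any of earth, mars from where it was at the start of the episode above 0.04 m or angle between any of earth, mars's own z axis and vertical above 0.35 rad).
It fails at once if another thing on the table is shoved more than 40 mm or tipped over (distance of any of tub, tumbler, beaker from where it was at the start of the episode above 0.04 m or angle between any of tub, tumbler, beaker's own z axis and vertical above 0.35 rad).
It also fails if it takes over 64 s, if anything falls off the work surface, if the arm or the gripper's body presses on something with over 40 N, if the wrist force passes 120 N, or if a joint passes its speed limit or range.

## Working session

There is one attempt and no reset: what is moved stays moved. The work goes in short steps, Python scripts to look and compute and a tool call to move; the robot and the scene stay as the last step left them, time stands still between calls to the robot, and variables do not carry over. Pictures are saved under pics/ and viewed, at most 10 in all, crops included, and the job is handed in when it is done.

Besides the shell and the picture viewer there is one more tool, called after "Call:" as a command line: name --argument value ..., lists and objects as JSON in quotes. send_rows: Moves the arm, as the interface text tells. Its arguments: {"type":"object","properties":{"targets":{"type":"string"},"grip_force":{"type":"number"}},"required":["targets"]}

```bash
ls; mkdir -p pics
cat > h.py <<'E'
import numpy as np, cv2
from scipy.spatial.transform import Rotation as R
E
python3 - <<'E'
from workcell import env, eyes
import cv2,numpy as np,pickle
ims=[]
for n in("top","side"):
    f=eyes.grab_frame(n); pickle.dump(f,open(f"{n}0.pkl","wb")); cv2.imwrite(f"pics/{n}0.png",f["image"])
    print(n,{k:v for k,v in f.items() if k!="image"})
s=env.state();print(s)
E
```

```text
pics
top {'fovy': 54.03652034213043, 'cx': 314.3386564906705, 'cy': 238.70858511356644, 'eye': array([404.72068911,  11.34360464, 979.53489137]), 'attitude': array([  6.5936794 ,   0.31648816, -90.81449767])}
side {'fovy': 46.9629423566374, 'cx': 324.4859366831429, 'cy': 230.29032033917977, 'eye': array([299.95386045, 739.9407251 , 887.34835136]), 'attitude': array([ 4.26039131e+01,  4.14003743e-02, -1.65280269e+02])}
{'time_s': 0.1, 'qpos': array([-6.66355052e+01,  1.83491653e+01,  8.96992728e+01, -6.67748202e-04,
        7.20434918e+01, -1.14826772e+00]), 'qvel': array([-0.01173552, -0.16263167, -0.16989413,  0.13022889, -0.04111892,
        0.11661573]), 'effort': array([-2.04406467e-05, -4.13335741e+01, -2.32510275e+01,  7.28326058e-02,
        4.21623490e-02, -3.71517115e-05]), 'ee_pos': array([ 238.36379018, -522.77544137,  213.19341852]), 'ee_rot': array([-1.79908076e+02, -1.20748452e-03,  2.45129679e+01]), 'force': array([-0.8651861 ,  0.75168544,  0.16681926]), 'torque': array([ 0.00556666,  0.00388338, -0.04254478]), 'gripper_force': 0.0, 'gripper_width': 91.34465899659622}
```

View pics/top0.png

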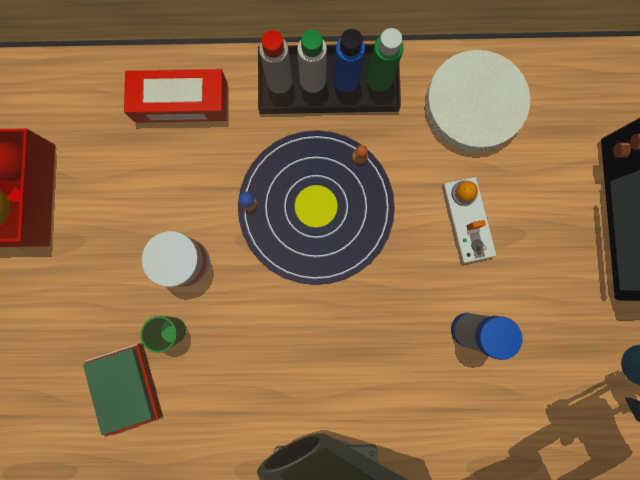

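View pics/side0.png

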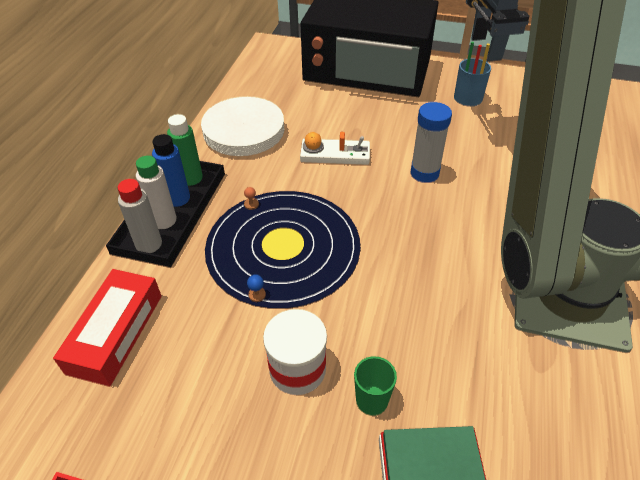

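The top view shows the sun at about (316,206), earth at (247,202) and mars at (361,154). It also shows the lamp with its base corners near (444,184), (475,178), (495,256) and (464,263), bulb at (466,191), fin at (476,225) and bat at (477,243). The side view confirms this layout, with the tumbler nearer the robot.

```bash
cat > h.py <<'E'
import numpy as np, cv2, pickle
from scipy.spatial.transform import Rotation as R
def cam(f):
    return R.from_euler('xyz',f['attitude'],degrees=True), 240/np.tan(np.radians(f['fovy']/2))
def ray(f,u,v,z):
    r,F=cam(f); d=r.apply([(u-f['cx'])/F,-(v-f['cy'])/F,-1.]); e=f['eye']
    return (e+d*(z-e[2])/d[2]).round(1)
def proj(f,P):
    r,F=cam(f); p=r.inv().apply(np.atleast_2d(P)-f['eye']); return np.c_[f['cx']-F*p[:,0]/p[:,2], f['cy']+F*p[:,1]/p[:,2]].round(1)
def blob(f,lo,hi,box):
    x0,y0,x1,y1=box; h=cv2.cvtColor(f['image'],cv2.COLOR_BGR2HSV)
    m=np.zeros(h.shape[:2],np.uint8); m[y0:y1,x0:x1]=cv2.inRange(h,lo,hi)[y0:y1,x0:x1]
    c=max(cv2.findContours(m,cv2.RETR_EXTERNAL,cv2.CHAIN_APPROX_NONE)[0],key=cv2.contourArea)
    M=cv2.moments(c); return np.array([M['m10'],M['m01']])/M['m00'],c
E
cat > m.py <<'E'
from h import *
T=pickle.load(open('top0.pkl','rb'));S=pickle.load(open('side0.pkl','rb'))
for f,n,sb,lb in((T,'top',(280,170,350,240),(430,170,510,270)),(S,'side',(255,220,310,265),(295,125,375,170))):
    print(n)
    c,_=blob(f,(22,120,120),(35,255,255),sb); print(' sun',c,ray(f,*c,3))
    c,k=blob(f,(10,150,120),(20,255,255),lb); print(' bulb',c,cv2.boundingRect(k),ray(f,*c,44))
    c,k=blob(f,(3,200,120),(9,255,255),lb); print(' fin',c,cv2.boundingRect(k),ray(f,*c,66))
    c,k=blob(f,(0,0,170),(180,45,255),lb)
    b=cv2.boxPoints(cv2.minAreaRect(cv2.convexHull(k))); w=np.array([ray(f,*p,24) for p in b]); print(' base',b.round(),w.tolist(),w.mean(0),np.linalg.norm(np.diff(w,axis=0),axis=1))
    crop=f['image'][lb[1]:lb[3],lb[0]:lb[2]]; cv2.imwrite(f'pics/{n}_lamp.png',cv2.resize(crop,None,fx=6,fy=6,interpolation=cv2.INTER_CUBIC)[:600])
for nm,u,z in(('earth',(247,202),40),('mars',(361,154),35)): print(nm,ray(T,*u,z))
E
python3 m.py
```

```text
top
 sun [315.61635451 205.71269433] [587.6  11.4   3. ]
 bulb [467.19529262 190.04643766] (458, 181, 19, 19) [ 607.4 -295.4   44. ]Traceback (most recent call last):
  File "m.py", line 7, in <module>
    c,k=blob(f,(3,200,120),(9,255,255),lb); print(' fin',c,cv2.boundingRect(k),ray(f,*c,66))
        ~~~~^^^^^^^^^^^^^^^^^^^^^^^^^^^^^^
  File "h.py", line 13, in blob
    c=max(cv2.findContours(m,cv2.RETR_EXTERNAL,cv2.CHAIN_APPROX_NONE)[0],key=cv2.contourArea)
ValueError: max() iterable argument is empty
```

```bash
sed -i "s/(3,200,120),(9,255,255),lb/(5,150,120),(20,255,255),(lb[0],lb[1]+38,lb[2],lb[3]) if n=='top' else (335,lb[1],lb[2],lb[3])/; s/(10,150,120),(20,255,255),lb/(5,150,120),(20,255,255),(lb[0],lb[1],lb[2],lb[1]+35) if n=='top' else (295,lb[1],328,lb[3])/" m.py
python3 m.py
```

```text
top
 sun [315.61635451 205.71269433] [587.6  11.4   3. ]
 bulb [467.19529262 190.04643766] (458, 181, 19, 19) [ 607.4 -295.4   44. ]
 fin [478.3015873  223.66984127] (472, 220, 13, 8) [ 535.2 -306.4   66. ]
 base [[444. 183.]
 [476. 175.]
 [495. 255.]
 [464. 263.]] [[626.8, -254.9, 24.0], [642.4, -320.9, 24.0], [476.7, -352.4, 24.0], [461.6, -287.6, 24.0]] [ 551.875 -303.95    24.   ] [ 67.81858152 168.66754282  66.53608044]
side
 sun [282.49232509 243.51801583] [584.   13.1   3. ]
 bulb [312.46039604 140.02970297] (305, 132, 16, 17) [ 602.1 -292.1   44. ]
 fin [341.75910364 140.05042017] (340, 132, 5, 19) [ 526.8 -282.7   66. ]
 base [[300. 156.]
 [301. 138.]
 [370. 141.]
 [369. 159.]] [[621.4, -247.7, 24.0], [639.7, -316.2, 24.0], [470.4, -349.1, 24.0], [458.0, -279.9, 24.0]] [ 547.375 -298.225   24.   ] [ 70.90232718 172.46709831  70.3022048 ]
earth [590.4 150.6  40. ]
mars [688.4 -83.7  35. ]
```

Run:
```python
import cv2
a=cv2.imread('pics/top_lamp.png');b=cv2.imread('pics/side_lamp.png');print(a.shape,b.shape)
import numpy as np
c=np.zeros((600,800,3),np.uint8);a=cv2.resize(a,(400,500));b=cv2.resize(b,(400,225));c[:500,:400]=a;c[:225,400:]=b;cv2.imwrite('pics/lamp.png',c)
```

```text
(600, 480, 3) (270, 480, 3)
```

View pics/lamp.png

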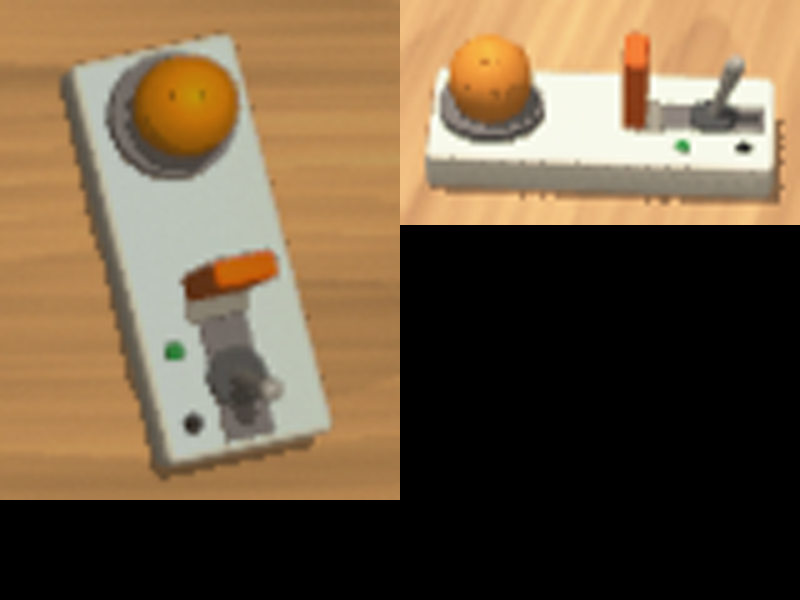

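The crops show the bat leaning away from the fin (switch off), with the lamp's +x axis at about 11° in the world frame. Both cameras agree to about 4 mm. Next I'll move above the fin with the closing line along lamp x and look with the wrist camera.

```bash
cat >> h.py <<'E'
def rows(p0,yaw0,p1,yaw1):
    "tool-frame shift (m) and z turn (deg) from commanded p0,yaw0 to p1,yaw1, tool pointing down"
    r=R.from_euler('xyz',[180,0,yaw0],degrees=True); d=r.inv().apply(np.array(p1)-p0)/1000
    return d.round(4), r.inv().__mul__(R.from_euler('xyz',[180,0,yaw1],degrees=True)).as_rotvec(degrees=True).round(2)
E
python3 - <<'E'
from h import *
from workcell import env
T=pickle.load(open('top0.pkl','rb'))
print('tumbler',ray(T,500,338,180),ray(T,468,330,5),'tub',ray(T,171,259,112))
print(env.state()['ee_rot'])
print(rows([238.555,-523.196,213.976],24.51,[534,-304,214],101))
E
```

```text
tumbler [ 326.1 -292.4  180. ] [ 325.8 -294.9    5. ] tub [471.2 280.3 112. ]
[-1.79908076e+02 -1.20748452e-03  2.45129679e+01]
(array([ 0.3598, -0.0769, -0.    ]), array([  0.  ,   0.  , -76.49]))
```

Call:
send_rows --targets "0.36 -0.077 0 0 0 -76.5 100; 0.36 -0.077 0 0 0 -76.5 100; 0.36 -0.077 0 0 0 -76.5 100; 0.36 -0.077 0 0 0 -76.5 100; 0.36 -0.077 0 0 0 -76.5 100; 0.36 -0.077 0 0 0 -76.5 100; 0.36 -0.077 0 0 0 -76.5 100; 0.36 -0.077 0 0 0 -76.5 100; 0.36 -0.077 0 0 0 -76.5 100; 0.36 -0.077 0 0 0 -76.5 100; 0.36 -0.077 0 0 0 -76.5 100; 0.36 -0.077 0 0 0 -76.5 100"

```text
time_s: 1.1
ee_pos: [534.5, -302.9, 213.2]
ee_rot: [-179.9, -0.0, 101.2]
force: [-0.5, -0.9, -0.2]
gripper_width: 91.2
gripper_force: 0.0
```

Call:
send_rows --targets "0 0 0 0 0 0 60; 0 0 0 0 0 0 45; 0 0 0 0 0 0 45; 0 0 0 0 0 0 45"

```text
time_s: 1.43
ee_pos: [533.8, -304.2, 214.0]
ee_rot: [180.0, 0.0, 100.9]
force: [0.6, -0.1, -0.0]
gripper_width: 67.5
gripper_force: 0.0
```

Run:
```python
from h import *
from workcell import env,eyes
f=eyes.grab_frame('wrist');pickle.dump(f,open('w1.pkl','wb'));cv2.imwrite('pics/w1.png',f['image'])
print({k:v for k,v in f.items() if k!='image'});s=env.state();print(s['ee_pos'],s['ee_rot'],s['gripper_width'])
```

```text
{'fovy': 61.502789121991015, 'cx': 318.2893323215799, 'cy': 234.4238555024779, 'eye': array([ 522.1938301 , -239.58688658,  383.82497649]), 'attitude': array([-1.35614648e+01,  6.81404795e-03,  1.09968313e+01])}
[ 533.86432728 -304.1110783   214.05353763] [1.79994181e+02 6.59491614e-03 1.00932167e+02] 63.36204775895034
```

View pics/w1.png

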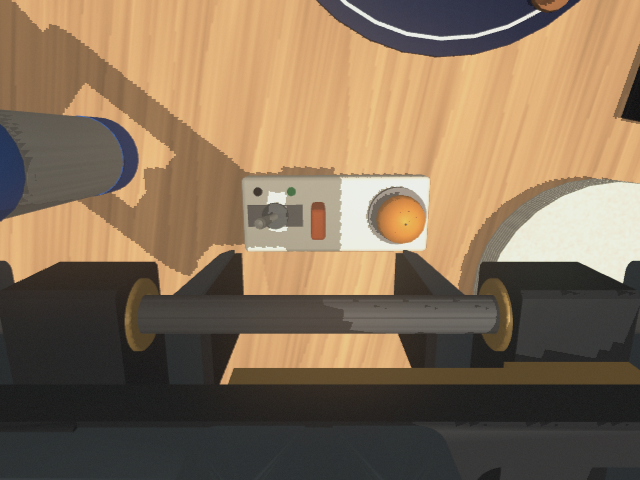

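The wrist view shows the lamp base squared up with the image: corners near (243,178), (429,177), (428,250) and (245,250), and the fin top near (318,221). Now I'll measure those points.

Run:
```python
from h import *
f=pickle.load(open('w1.pkl','rb'))
c,k=blob(f,(0,120,60),(12,255,230),(305,195,335,250));x,y,w,h=cv2.boundingRect(k);print('fin',c,(x,y,w,h),ray(f,*c,60),'top',ray(f,x+w/2-.5,y+h-1-(26/ (383.8-66)*403)/2,66))
for u,v in((243.,178.),(429,177),(429,250),(245,250)):print(ray(f,u,v,24))
# predicted outline for a lamp pose; compare
def lamp(o,psi):
    r=R.from_euler('z',psi,degrees=True)
    P=[[-75,-35,24],[95,-35,24],[95,35,24],[-75,35,24],[-12,-13,66],[0,-13,66],[0,13,66],[-12,13,66],[65,0,44]]
    return r.apply(P)+[o[0],o[1],0]
print(proj(f,lamp((539.8,-303),10.9)))
cv2.imwrite('pics/w1c.png',cv2.resize(f['image'][165:265,230:440],None,fx=3.8,fy=3.8,interpolation=cv2.INTER_CUBIC))
```

```text
fin [317.52623959 220.8606587 ] (311, 202, 14, 38) [ 534.3 -305.2   60. ] top [ 534.3 -305.3   66. ]
[ 463.3 -287.    24. ]
[ 625.1 -254.6   24. ]
[ 642.2 -319.8   24. ]
[ 474.9 -352.3   24. ]
[[242.8 248.8]
 [426.5 249.1]
 [431.6 172.9]
 [239.5 172.6]
 [309.9 236.7]
 [324.7 236.8]
 [324.9 205.1]
 [309.8 205. ]
 [400.2 216. ]]
```

View pics/w1c.png

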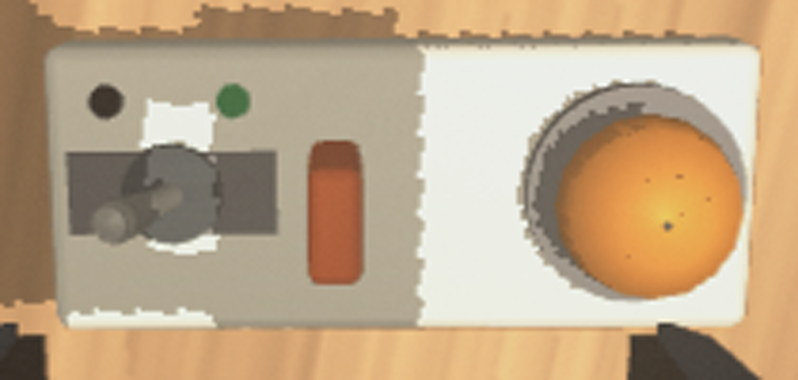

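Call:
send_rows --targets "-0.0025 0 0.03 0 0 0 31; -0.0025 0 0.06 0 0 0 31; -0.0025 0 0.09 0 0 0 31; -0.0025 0 0.11 0 0 0 31; -0.0025 0 0.11 0 0 0 31; -0.0025 0 0.12 0 0 0 31; -0.0025 0 0.135 0 0 0 31; -0.0025 0 0.15 0 0 0 31; -0.0025 0 0.165 0 0 0 31; -0.0025 0 0.175 0 0 0 31; -0.0025 0 0.18 0 0 0 31; -0.0025 0 0.18 0 0 0 31"

```text
time_s: 2.48
ee_pos: [534.7, -306.3, 33.7]
ee_rot: [-180.0, -0.0, 101.0]
force: [-1.1, 0.5, -0.1]
gripper_width: 28.2
gripper_force: 0.0
```

Call:
send_rows --targets "0 0 0 0 0 0 10; 0 0 0 0 0 0 5; 0 0 0 0 0 0 0; 0 0 0 0 0 0 0; 0 0 0 0 0 0 0; 0 0 0 0 0 0 0" --grip_force 20

```text
time_s: 2.98
ee_pos: [534.8, -306.7, 35.0]
ee_rot: [180.0, 0.1, 101.0]
force: [-2.2, -0.8, 5.7]
gripper_width: 11.8
gripper_force: 20.0
```

Call:
send_rows --targets "0 0 -0.01 0 0 0 0; 0 0 -0.03 0 0 0 0; 0 0 -0.055 0 0 0 0; 0 0 -0.08 0 0 0 0; 0 0 -0.08 0 0 0 0; 0 0 -0.08 0 0 0 0"

```text
time_s: 3.48
ee_pos: [535.3, -306.4, 114.9]
ee_rot: [179.9, 0.1, 101.0]
force: [-0.7, -0.0, -4.4]
gripper_width: 12.1
gripper_force: 20.0
```

Call:
send_rows --targets "0.02 0.003 0 0 0 0 0; 0.05 0.007 0 0 0 0 0; 0.08 0.011 0 0 0 0 0; 0.11 0.015 0 0 0 0 0; 0.14 0.019 0 0 0 0 0; 0.17 0.023 0 0 0 0 0; 0.2 0.027 0 0 0 0 0; 0.23 0.031 0 0 0 0 0; 0.26 0.034 0 0 0 0 0; 0.285 0.037 0 0 0 0 0; 0.3 0.04 0 0 0 0 0; 0.303 0.04 0 0 0 0 0"

```text
time_s: 4.48
ee_pos: [514.3, 1.5, 112.0]
ee_rot: [-179.8, -0.1, 101.2]
force: [-0.1, 0.3, -3.1]
gripper_width: 11.9
gripper_force: 20.0
```

Call:
send_rows --targets "0 0 0.02 0 0 0 0; 0 0 0.04 0 0 0 0; 0 0 0.05 0 0 0 0; 0 0 0.055 0 0 0 0; 0 0 0.055 0 0 0 0; 0 0 0.055 0 0 0 0"

```text
time_s: 4.98
ee_pos: [516.2, -1.6, 58.9]
ee_rot: [-180.0, 0.0, 101.0]
force: [0.8, -0.2, -2.7]
gripper_width: 11.8
gripper_force: 20.0
```

Run:
```python
from h import *
from workcell import env,eyes
f=eyes.grab_frame('wrist');pickle.dump(f,open('w2.pkl','wb'));t=eyes.grab_frame('top');pickle.dump(t,open('t2.pkl','wb'))
cv2.imwrite('pics/w2.png',np.hstack([f['image'][100:400,200:600],t['image'][90:390,120:520]]))
print({k:v for k,v in f.items() if k!='image'});s=env.state();print(s['ee_pos'],s['ee_rot'],s['gripper_width'],s['force'])
```

```text
{'fovy': 61.502789121991015, 'cx': 318.2893323215799, 'cy': 234.4238555024779, 'eye': array([504.57833768,  62.98884379, 228.69959452]), 'attitude': array([-13.56187641,   0.01988986,  11.05986129])}
[516.85076073  -1.44667415  59.71338137] [1.79897689e+02 2.67531106e-02 1.00987237e+02] 11.857472589484306 [ 0.17942837  0.21790804 -3.76981455]
```

View pics/w2.png

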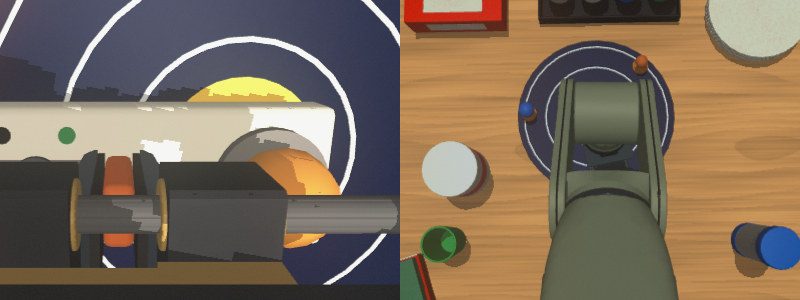

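The wrist view shows the lamp held level in the fingers, with the sun and rings partly visible behind it. I'll fit the rings to get the sun's centre in this same view.

Run:
```python
from h import *
from scipy.optimize import least_squares
def fit(f,boxes,x0):
    h=cv2.cvtColor(f['image'],cv2.COLOR_BGR2HSV);m=cv2.inRange(h,(0,0,170),(180,60,255))
    P=[]
    for x0_,y0,x1,y1 in boxes:
        v,u=np.nonzero(m[y0:y1,x0_:x1]);P+= [ray(f,a+x0_,b+y0,3) for a,b in zip(u,v)]
    P=np.array(P)[:,:2]; rr=np.array([66,106,151.])
    g=lambda q:(np.linalg.norm(P-q[:2],axis=1)[:,None]*q[2]-rr)
    s=least_squares(lambda q:(lambda e:e[np.arange(len(e)),abs(e).argmin(1)])(g(q)),[*x0,1.],loss='soft_l1',x_scale=[1,1,.01])
    e=g(s.x);e=abs(e).min(1);return s.x.round(3),len(P),np.median(e)
w=pickle.load(open('w2.pkl','rb'));T=pickle.load(open('top0.pkl','rb'));S=pickle.load(open('side0.pkl','rb'))
print('wrist',fit(w,[(230,100,600,195),(545,195,600,290)],(586,12)))
print('top',fit(T,[(236,128,396,286)],(586,12)));print('side',fit(S,[(203,190,362,306)],(586,12)))
print('bulb px model',proj(w,[[516.2+71*.982,-1.4+71*.189,25+z] for z in(44,65)]))
c,k=blob(w,(8,150,100),(20,255,255),(450,240,560,360));print(c,cv2.boundingRect(k))
```

```text
wrist (array([586.532,  11.26 ,   1.008]), 2921, np.float64(0.7981409682246579))
top (array([588.061,  11.098,   1.006]), 610, np.float64(0.34702808241552674))
side (array([583.959,  12.852,   1.008]), 796, np.float64(0.629578864817347))
bulb px model [[484.1 296.7]
 [506.6 318.4]]
[496.91146689 271.37677887] (450, 248, 90, 47)
```

Call:
send_rows --targets "0 0 0.006 0 0 0 0; 0 0 0.012 0 0 0 0; 0 0 0.016 0 0 0 0; 0 0 0.019 0 0 0 0; 0 0 0.021 0 0 0 0; 0 0 0.022 0 0 0 0; 0 0 0.022 0 0 0 0; 0 0 0.022 0 0 0 0"

```text
time_s: 5.75
ee_pos: [515.6, -1.1, 38.0]
ee_rot: [-180.0, -0.0, 101.0]
force: [-3.9, -0.1, 5.6]
gripper_width: 11.6
gripper_force: 20.0
```

```bash
python3 -c "
from workcell import env
s=env.state();print(s['ee_pos'],s['force'])"
```

```text
[515.58067723  -1.14476588  37.97099721] [-3.89065217 -0.08177648  5.62497617]
```

Call:
send_rows --targets "0 0 0 0 0 0 16; 0 0 0 0 0 0 22; 0 0 0 0 0 0 30; 0 0 0 0 0 0 30; 0 0 0 0 0 0 30; 0 0 0 0 0 0 30; 0 0 0 0 0 0 30; 0 0 0 0 0 0 30"

```text
time_s: 6.42
ee_pos: [516.1, -1.2, 36.9]
ee_rot: [180.0, 0.0, 101.0]
force: [-0.1, 0.9, -0.1]
gripper_width: 27.4
gripper_force: 0.0
```

Call:
send_rows --targets "0 0 -0.01 0 0 0 30; 0 0 -0.03 0 0 0 30; 0 0 -0.05 0 0 0 30; 0 0 -0.08 0 0 0 30; 0 0 -0.11 0 0 0 30; 0 0 -0.14 0 0 0 30; 0 0 -0.16 0 0 0 60; 0 0 -0.16 0 0 0 78; 0 0 -0.16 0 0 0 78; 0 0 -0.16 0 0 0 78"

```text
time_s: 7.25
ee_pos: [515.3, -1.2, 196.4]
ee_rot: [-179.9, -0.0, 101.0]
force: [-0.4, -0.2, -0.6]
gripper_width: 51.4
gripper_force: 0.0
```

Run:
```python
from h import *
from workcell import env,eyes
f=eyes.grab_frame('wrist');pickle.dump(f,open('w3.pkl','wb'))
print(f['eye'],f['attitude']);s=env.state();print(s['ee_pos'],s['ee_rot'],s['gripper_width'],s['force'])
cv2.imwrite('pics/w3.png',cv2.resize(f['image'][130:290,200:480],None,fx=2.8,fy=2.8,interpolation=cv2.INTER_CUBIC))
r=R.from_euler('z',10.9,degrees=True);o=np.array([522.0,-.3,3])
print(proj(f,r.apply([[-75,-35,24],[95,-35,24],[95,35,24],[-75,35,24],[-6,-13,66],[-6,13,66],[65,0,44],[-54.8,0,59.5]])+o))
```

```text
[503.78101555  63.37979235 366.26824514] [-13.54671314   0.08294465  11.0926978 ]
[515.05719877  -1.15298031 195.8782104 ] [-1.79860807e+02 -2.53666683e-02  1.01013391e+02] 55.126175534326535 [-0.86960477 -0.38544394 -0.30092198]
[[239.6 255.5]
 [433.6 256.2]
 [439.5 175.8]
 [236.  175.1]
 [318.3 243.8]
 [318.4 210.2]
 [406.3 221.6]
 [255.  225.1]]
```

View pics/w3.png

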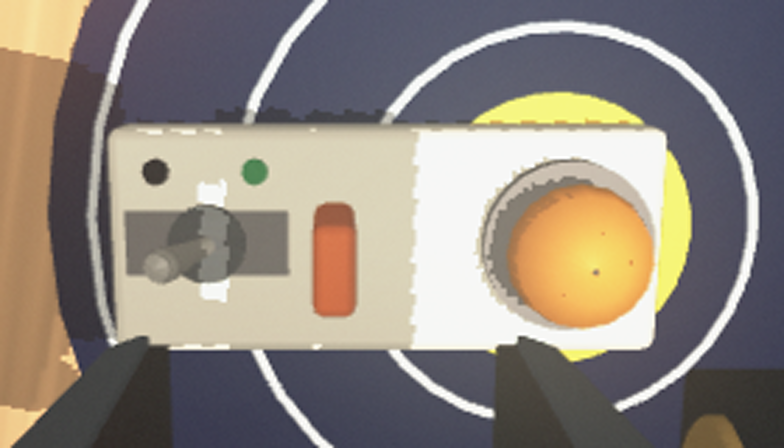

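The lamp stands with its bulb over the sun: bulb at about (586.6, 12.1), sun at (586.5, 11.3). It has been let go and the switch is still off, with the bat at crop (160,268). Next I'll straddle the fin's outer face and the bat's tip.

Call:
send_rows --targets "0 -0.025 0 0 0 0 74; 0 -0.025 0.02 0 0 0 74; 0 -0.025 0.04 0 0 0 74; 0 -0.025 0.06 0 0 0 74; 0 -0.025 0.08 0 0 0 74; 0 -0.025 0.08 0 0 0 74; 0 -0.025 0.1 0 0 0 74; 0 -0.025 0.115 0 0 0 74; 0 -0.025 0.13 0 0 0 74; 0 -0.025 0.14 0 0 0 74; 0 -0.025 0.146 0 0 0 74; 0 -0.025 0.146 0 0 0 74"

```text
time_s: 8.3
ee_pos: [490.7, -5.9, 50.0]
ee_rot: [-179.8, -0.0, 101.0]
force: [0.7, -0.6, 0.9]
gripper_width: 67.6
gripper_force: 0.0
```

Run:
```python
from h import *
from workcell import env,eyes
f=eyes.grab_frame('side')
cv2.imwrite('pics/s4.png',cv2.resize(f['image'][140:290,220:420],None,fx=4,fy=4,interpolation=cv2.INTER_CUBIC))
s=env.state();print(s['ee_pos'],s['ee_rot'],s['gripper_width'],s['force'])
```

```text
[491.28680373  -5.94199311  50.73677301] [-1.79930530e+02 -1.06696798e-02  1.01013907e+02] 67.73063605340865 [ 1.15231202 -0.38158301  0.43598432]
```

View pics/s4.png

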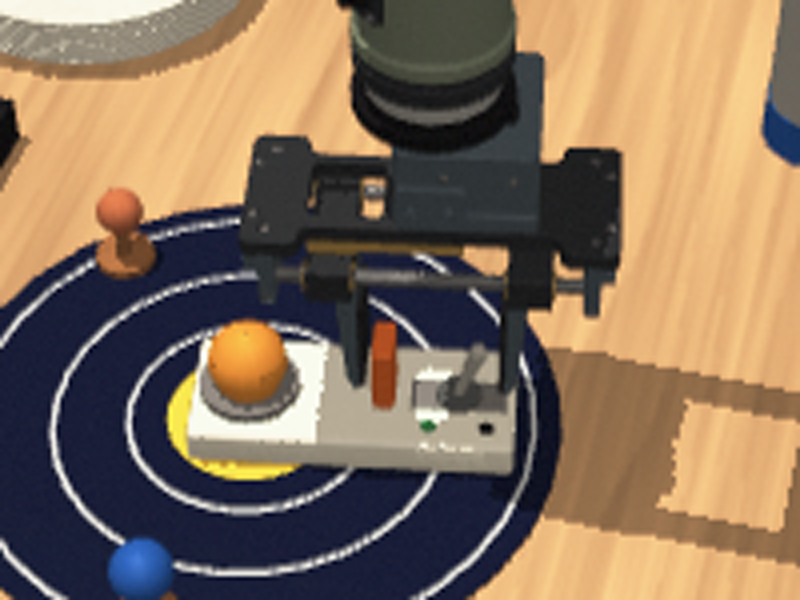

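The side view shows the fingers straddling the fin (crop 384,365) and the bat (475,370), clear of both. I'll close in small steps, keeping the fin-side finger in place and rising 2 mm along the way.

Call:
send_rows --targets "0 0 0 0 0 0 70; 0 0 0 0 0 0 68; 0 0.001 0 0 0 0 66; 0 0.002 -0.0005 0 0 0 64; 0 0.003 -0.001 0 0 0 61.5; 0 0.004 -0.0015 0 0 0 59.5; 0 0.005 -0.002 0 0 0 57; 0 0.006 -0.002 0 0 0 55; 0 0.007 -0.002 0 0 0 53; 0 0.008 -0.002 0 0 0 50.5; 0 0.0085 -0.002 0 0 0 49.5; 0 0.0085 -0.002 0 0 0 49.5" --grip_force 15

```text
time_s: 9.35
ee_pos: [500.0, -4.3, 52.9]
ee_rot: [-180.0, 0.0, 101.0]
force: [0.1, 0.6, -2.8]
gripper_width: 57.4
gripper_force: 15.0
```

Run:
```python
from h import *
from workcell import env,eyes
f=eyes.grab_frame('side')
cv2.imwrite('pics/s5.png',cv2.resize(f['image'][140:290,220:420],None,fx=4,fy=4,interpolation=cv2.INTER_CUBIC))
s=env.state();print(s['ee_pos'],s['ee_rot'],s['gripper_width'],s['gripper_force'],s['force'])
```

```text
[499.85438243  -4.31810443  52.8723144 ] [-1.79992480e+02  2.87191612e-03  1.01011768e+02] 57.307953668540485 14.999615997076035 [-0.18971915  0.27559173 -4.5265098 ]
```

View pics/s5.png

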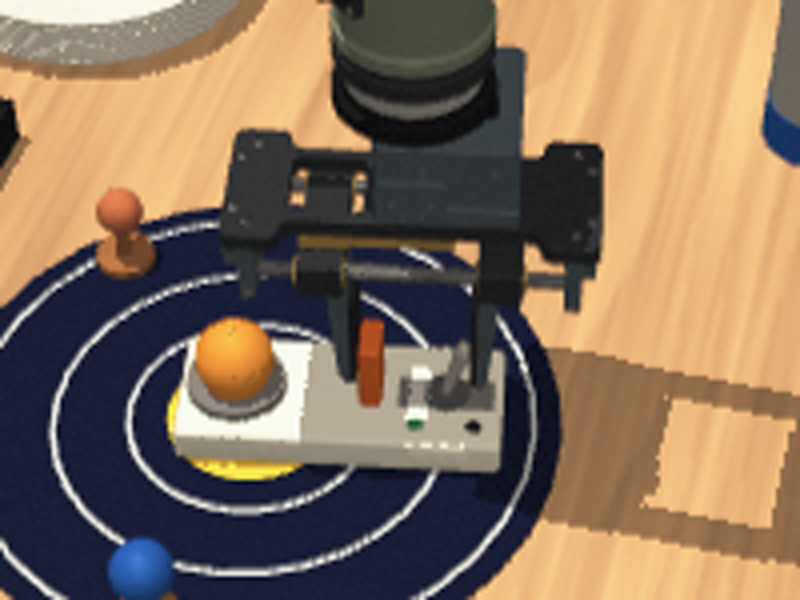

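The view shows the closure held at 57 mm with the bat only slightly moved, and the lamp carried about 7 mm towards its +x. I'll carry it back while still squeezing and watch whether the bat creeps.

Call:
send_rows --targets "0 -0.001 0 0 0 0 49.5; 0 -0.003 0 0 0 0 49.5; 0 -0.005 0 0 0 0 49.5; 0 -0.006 0 0 0 0 49.5"

```text
time_s: 9.73
ee_pos: [493.3, -5.5, 52.9]
ee_rot: [-180.0, -0.0, 101.0]
force: [-0.3, 0.8, -4.1]
gripper_width: 57.3
gripper_force: 15.0
```

Call:
send_rows --targets "0 0 0 0 0 0 45; 0 0 0 0 0 0 45; 0 0 0 0 0 0 45; 0 0 0 0 0 0 45"

```text
time_s: 10.07
ee_pos: [494.1, -5.5, 53.0]
ee_rot: [180.0, 0.0, 101.0]
force: [-0.5, -0.3, -3.9]
gripper_width: 57.2
gripper_force: 15.0
```

Call:
send_rows --targets "0 0 0 0 0 0 49.5; 0 0 0 0 0 0 49.5; 0 0 0 0 0 0 49.5" --grip_force 28

```text
time_s: 10.32
ee_pos: [495.3, -5.5, 53.5]
ee_rot: [179.8, 0.0, 101.0]
force: [1.5, -0.6, -0.8]
gripper_width: 45.3
gripper_force: 0.9
```

Run:
```python
from h import *
from workcell import env,eyes
s=env.state();print(s['ee_pos'],s['gripper_width'],s['gripper_force'],s['force'],s['torque'])
f=eyes.grab_frame('side');pickle.dump(f,open('s6.pkl','wb'))
c,k=blob(f,(8,150,100),(20,255,255),(255,205,305,250));print('bulb',c,cv2.boundingRect(k))
w=eyes.grab_frame('wrist');pickle.dump(w,open('w6.pkl','wb'))
```

```text
[495.25035355  -5.4623392   53.54161385] 45.29465597230089 0.9418246150016785 [ 1.54102774 -0.61940688 -0.78447107] [ 0.03584109 -0.43972857 -0.0055455 ]
bulb [283.41438356 229.72716895] (274, 220, 20, 21)
```

It snapped over: width 45.3 mm and almost no pad force. Now I'll open, rise clear, and check.

Call:
send_rows --targets "0 0 0 0 0 0 55; 0 0 0 0 0 0 60; 0 0 0 0 0 0 66; 0 0 0 0 0 0 66; 0 0 0 0 0 0 66; 0 0 -0.01 0 0 0 66; 0 0 -0.03 0 0 0 66; 0 0 -0.06 0 0 0 66; 0 0 -0.09 0 0 0 66; 0 0 -0.12 0 0 0 66; 0 0 -0.15 0 0 0 66; 0 0 -0.15 0 0 0 66"

```text
time_s: 11.42
ee_pos: [497.4, -5.6, 209.7]
ee_rot: [179.3, 0.2, 101.0]
force: [0.8, -0.3, -0.0]
gripper_width: 60.5
gripper_force: 0.0
```

Run:
```python
from h import *
from workcell import env,eyes
s=env.state();print(s['ee_pos'],s['ee_rot'],s['gripper_width'],s['force'])
f=eyes.grab_frame('wrist');pickle.dump(f,open('w7.pkl','wb'))
cv2.imwrite('pics/w7.png',cv2.resize(f['image'][130:290,220:500],None,fx=2.8,fy=2.8,interpolation=cv2.INTER_CUBIC))
r=R.from_euler('z',10.9,degrees=True);o=np.array([522.7,-.2,3])
print(proj(f,r.apply([[-75,-35,24],[95,-35,24],[95,35,24],[-75,35,24],[-6,-13,66],[-6,13,66],[65,0,44],[-54.8,0,59.5],[-35.2,0,59.5]])+o))
```

```text
[497.43011501  -5.58824792 209.73332791] [1.79283097e+02 1.68100843e-01 1.01007980e+02] 60.46868877591726 [ 0.75601506 -0.31594866 -0.01422358]
[[260.5 250. ]
 [447.3 250. ]
 [453.7 172.6]
 [258.  172.1]
 [340.  237.9]
 [340.5 205.5]
 [422.8 216.5]
 [278.8 220.1]
 [303.3 220.1]]
```

View pics/w7.png

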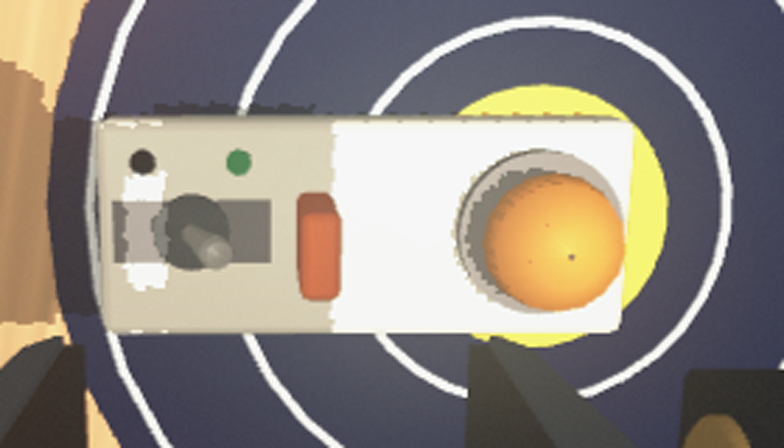

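The bat now leans towards the fin (tip at crop 212,248, pivot at 192,235), so the switch is on. The lamp is flat and its bulb is about 5 mm from the sun's centre, well inside 15 mm. The gripper is clear, so I'm handing the job in.

```bash
python3 -c "
from workcell import env
print(env.job_done())"
```

```text
the job is handed in; nothing more can be done
None
```

I handed the job in without getting a verdict back: the lamp was let go on the chart while still off and then switched on, and my last picture shows it flat, its bulb about 5 mm from the sun's centre (limit 15 mm).

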